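# Make up a hose kit at the packing bench

### The job

First take the empty can (bare metal, black cap) off the kit rack and stand it upright in the orange returns tray. Then stand every banded can upright on the rack, centred on the disc of its own colour, set down gently and not dropped, and seat every hose flange fully home in the pocket of its own shape. When all of it is in place press the green call button down and let go, leaving the mug, hose elbow and tape roll where they are.

Things in the scene. Friction and masses are not known exactly. Their poses are not given: they have to be found in the camera images.
- can_red: primer/cement can, white with red band and red cap: standing round can, body 66 mm wide and 75 mm tall, topped by a round cap 42 mm wide and 35 mm tall (110 mm in all), bottom-heavy, about 0.3 kg; origin at the centre of its underside, z up. May be absent.
- can_yellow: primer/cement can, white with yellow band and yellow cap: standing round can, body 66 mm wide and 75 mm tall, topped by a round cap 42 mm wide and 35 mm tall (110 mm in all), bottom-heavy, about 0.3 kg; origin at the centre of its underside, z up. May be absent.
- can_blue: primer/cement can, white with blue band and blue cap: standing round can, body 66 mm wide and 75 mm tall, topped by a round cap 42 mm wide and 35 mm tall (110 mm in all), bottom-heavy, about 0.3 kg; origin at the centre of its underside, z up. May be absent.
- can_green: primer/cement can, white with green band and green cap: standing round can, body 66 mm wide and 75 mm tall, topped by a round cap 42 mm wide and 35 mm tall (110 mm in all), bottom-heavy, about 0.3 kg; origin at the centre of its underside, z up. May be absent.
- empty: the empty can, bare aluminium without a band, black cap, starts standing on the rack: standing round can, body 66 mm wide and 75 mm tall, topped by a round cap 42 mm wide and 35 mm tall (110 mm in all), bottom-heavy, about 0.15 kg; origin at the centre of its underside, z up
- disc_red: flat red marker disc 78 mm wide (paper thin) on the rack's deck, where the red can belongs; origin at its centre, 60 mm above the bench. Neighbouring discs are 85 mm apart.
- disc_yellow: flat yellow marker disc 78 mm wide (paper thin) on the rack's deck, where the yellow can belongs; origin at its centre, 60 mm above the bench. Neighbouring discs are 85 mm apart.
- disc_blue: flat blue marker disc 78 mm wide (paper thin) on the rack's deck, where the blue can belongs; origin at its centre, 60 mm above the bench. Neighbouring discs are 85 mm apart.
- disc_green: flat green marker disc 78 mm wide (paper thin) on the rack's deck, where the green can belongs; origin at its centre, 60 mm above the bench. Neighbouring discs are 85 mm apart.
- rack_top (a point): centre of the top of the kit rack's deck: a fixed, level wire shelf with grey liner, 140 mm deep (its x) and 375 mm wide (its y), no rim, deck top 60 mm above the bench; four coloured discs in a row along its y
- flange_round: brass hose-end flange: round foot 72 mm across, 18 mm thick, with a round spigot 40 mm wide rising 37 mm from its middle (55 mm in all), about 0.22 kg; origin at the centre of its underside, z up. May be absent.
- flange_square: aluminium hose-end flange: square foot 64 x 64 mm, sides along its x and y, 18 mm thick, with a round spigot 40 mm wide rising 37 mm from its middle (55 mm in all), about 0.22 kg; origin at the centre of its underside, z up. May be absent.
- flange_oblong: green-painted hose-end flange: oblong foot 84 mm (its x) x 46 mm (its y), 18 mm thick, with a round spigot 40 mm wide rising 37 mm from its middle (55 mm in all), about 0.22 kg; origin at the centre of its underside, z up. May be absent.
- nest_round_floor (a point): centre of the floor of the round pocket in a grey block 110 x 110 x 20 mm fixed on the blue tray; pocket 14 mm deep and 4 mm wider than the foot of the round flange, its x and y the same as the flange's; block top 14 mm above this point, 28 mm above the bench; block centres 120 mm apart in a row
- nest_square_floor (a point): centre of the floor of the square pocket in a grey block 110 x 110 x 20 mm fixed on the blue tray; pocket 14 mm deep and 4 mm wider than the foot of the square flange, its x and y the same as the flange's; block top 14 mm above this point, 28 mm above the bench; block centres 120 mm apart in a row
- nest_oblong_floor (a point): centre of the floor of the oblong pocket in a grey block 110 x 110 x 20 mm fixed on the blue tray; pocket 14 mm deep and 4 mm wider than the foot of the oblong flange, its x and y the same as the flange's; block top 14 mm above this point, 28 mm above the bench; block centres 120 mm apart in a row
- returns_in (a point): centre of the inner floor (about 4 mm above the bench) of the orange returns tray, open box 100 x 100 mm outside, walls 4 mm thick and 20 mm high; x and y along its sides
- call_top (a point): centre of the top face of the round green call button, 36 mm wide, on a grey housing; pressed straight down
- call (a joint): travel of the call button: 0 released, 0.006 m fully down, spring return, 5 N
- mug: blue mug 80 mm wide, 95 mm tall, a bystander; origin at the centre of its underside
- elbow: black hose elbow about 200 mm long and 70 mm thick, lying, a bystander; origin on the bench under the middle of its straight half
- tape: roll of clear tape 110 mm wide and 48 mm tall, lying flat, a bystander; origin at the centre of its underside

How it is judged:
On the way, in this order (a step that is already met when the one before it is completed fails the run):
1. the empty can stands upright in the returns tray (horizontal distance between empty and returns_in below 0.03 m and angle between empty's own z axis and vertical below 0.08 rad and z of empty in the frame of returns_in between -0.004 and 0.005 m), for 0.2 s.
2. every banded can stands on its own disc and every flange is home in its pocket, the empty still in the returns tray (all of step 1 and horizontal distance between can_red and disc_red below 0.018 m and angle between each of can_red, can_yellow, can_blue, can_green's own z axis and vertical below 0.08 rad and z of can_red in the frame of rack_top between -0.004 and 0.005 m and horizontal distance between can_yellow and disc_yellow below 0.018 m and z of can_yellow in the frame of rack_top between -0.004 and 0.005 m and horizontal distance between can_blue and disc_blue below 0.018 m and z of can_blue in the frame of rack_top between -0.004 and 0.005 m and horizontal distance between can_green and disc_green below 0.018 m and z of can_green in the frame of rack_top between -0.004 and 0.005 m and horizontal distance between flange_round and nest_round_floor below 0.007 m and angle between each of flange_round, flange_square, flange_oblong's own z axis and vertical below 0.06 rad and z of flange_round in the frame of nest_round_floor between -0.004 and 0.004 m and horizontal distance between flange_square and nest_square_floor below 0.007 m and z of flange_square in the frame of nest_square_floor between -0.004 and 0.004 m and horizontal distance between flange_oblong and nest_oblong_floor below 0.007 m and z of flange_oblong in the frame of nest_oblong_floor between -0.004 and 0.004 m), for 0.2 s.
3. the call button is pressed (value of joint call above 0.004 m), for 0.05 s.
At the end, for the whole second after the job is handed in: Present banded cans stand upright (0.08 rad) on the deck within 18 mm of their own discs' centres; present flanges are home (4 mm of the pocket floor, 7 mm of its centre, 0.06 rad); the empty stands upright on the returns tray's floor within 30 mm of its centre; button released; all at rest (all of step 2 and linear speed of each of can_red, can_yellow, can_blue, can_green, flange_round, flange_square, flange_oblong, empty below 0.03 m/s and value of joint call below 0.002 m); the robot touches nothing.
It fails at once if a can is slammed onto the rack (contact force between any of can_red, can_yellow, can_blue, can_green and rack above 45 N).
It fails at once if a can falls freely onto the rack ((z of can_red in the frame of rack_top between 0.008 and 0.03 m and horizontal distance between can_red and disc_red below 0.04 m and linear speed of can_red above 0.4 m/s and contact force between can_red and the fingers below 0.5 N and contact force between can_red and rack below 0.5 N) or (z of can_yellow in the frame of rack_top between 0.008 and 0.03 m and horizontal distance between can_yellow and disc_yellow below 0.04 m and linear speed of can_yellow above 0.4 m/s and contact force between can_yellow and the fingers below 0.5 N and contact force between can_yellow and rack below 0.5 N) or (z of can_blue in the frame of rack_top between 0.008 and 0.03 m and horizontal distance between can_blue and disc_blue below 0.04 m and linear speed of can_blue above 0.4 m/s and contact force between can_blue and the fingers below 0.5 N and contact force between can_blue and rack below 0.5 N) or (z of can_green in the frame of rack_top between 0.008 and 0.03 m and horizontal distance between can_green and disc_green below 0.04 m and linear speed of can_green above 0.4 m/s and contact force between can_green and the fingers below 0.5 N and contact force between can_green and rack below 0.5 N)).
It fails at once if a bystander is moved more than 40 mm (distance of any of mug, elbow, tape from where it was at the start of the episode above 0.04 m).
Of can_red, can_yellow, can_blue, can_green only 2 to 4 are there at a start; the rules pass over those that are not, and their reading is None.
Of flange_round, flange_square, flange_oblong only 2 to 3 are there at a start; the rules pass over those that are not, and their reading is None.
At some moment in a run one of can_red, can_yellow, can_blue, can_green, flange_round, flange_square, flange_oblong may be knocked a few centimetres aside while the robot is not near it.
It also fails if it takes over 210 s, if anything falls off the work surface, if the arm or the gripper's body presses on something with over 40 N, if the wrist force passes 120 N, or if a joint passes its speed limit or range.

### The arm

A 6-joint arm with a two-finger parallel gripper is mounted at the origin on the work surface. World frame = base frame: x ahead of the robot, y to its left, z up, the work surface at z = 0. Lengths are in m, angles in rad, forces in N, time in s.
With the tool pointing down it reaches from about 0.25 to 0.775 m from the base axis. Payload 4 kg.
Tool frame: the origin (TCP) lies at the very end of the fingers, on their centre line; the grasp point (between the pads) lies 19 mm behind it (robot.grip_point_offset is the distance from the TCP to the grasp point, in m); y points along the fingers, x is the direction in which the jaws open and shut, and the axes are right-handed (so a half turn about y gives the same grasp; the last joint's range is limited). The gripper opens to 85 mm and grips with 20 to 120 N. Pads are 22 mm wide; open, the fingers measure 114 mm over their backs; the gripper's body (76 mm by 85 mm) begins 54 mm behind the grasp point. The pads swing forward as they close: fully open they stand 13 mm farther back than shut.
Start: joints at [-1.263, 0.087, 1.371, -0, 1.684, -0.103], TCP at [0.22, -0.504, 0.231] pointing down, gripper open.
Joint ranges: [-3.1, 3.1], [-0.76, 2.03], [0.27, 2.55], [-1.08, 4.22], [0.17, 2.65], [-2.57, 2.57]. Speed limits (rad/s): [2.79, 2.79, 3.14, 3.14, 3.14, 3.14].

### API

Orientations are given as a rotation vector (axis times angle).
In Python, from bench import robot gives the robot as it stands. Calls block until the motion is done:
- robot.move_to(position, orientation): joint-space move of the TCP to a pose.
- robot.servo_line(position, orientation=None, velocity=0.15, max_force=None): straight line of the TCP; orientation=None keeps the orientation; velocity is the mean speed in m/s. With max_force (N) it stops when the force on the tool has changed by that much, and returns True; else False.
- robot.set_joints(angles): joint-space move.
- robot.set_gripper(opening, squeeze=None): finger opening in m; squeeze is the grip in N (None keeps the last); returns when the fingers have stopped.
- robot.wait(seconds).
- robot.ik(position, orientation): joint angles nearest the present ones, or None.
- robot.read_camera(name): name is "side" or "top" or "wrist"; returns (picture, depth): 384x512x3 uint8, blue, green, red; 384x512 float32, m along the optical axis (not along the pixel's ray), 0 where there is no reading.
- robot.get_calibration(name): a dict with "vertical_fov" (degrees; the focal length in pixels is half the picture's height over the tangent of half this angle, whatever the lens; pixels are square), "cx", "cy" (the principal point, pixels), "R" (3x3) and "t" (3): a world point X has camera coordinates R X + t. Camera axes: x right, y down, z forward; pixel columns grow to the right and rows downward; lengths in m; the calibration is good to about 2 mm. A picture is of the moment at which its call begins: read the wrist's pose just before it. get_calibration takes no time and is no camera call; for the wrist camera it gives the pose at the moment of the call.
A pose or a line that the arm cannot do raises robot.PlanningError and nothing moves.
- robot.job_done(): hands the job in, once; it reports no verdict.
Readings, each from a call of its own:
- robot.get_clock(): time.
- robot.get_joint_pos(): joint angles.
- robot.get_qvel(): joint speeds.
- robot.get_joint_efforts(): joint torques, N m.
- robot.get_position(): TCP position.
- robot.get_ee_rot(): TCP orientation.
- robot.get_force(): force on the tool from outside, world axes, zero at the start.
- robot.get_wrist_torque(): the same for the moment, N m.
- robot.get_finger_gap(): finger opening in m.
Only numpy, scipy, OpenCV 4.12 (cv2) and the standard library are available. Lean on these libraries where they do the work, as an engineer would, in place of code of your own. Each camera call takes 0.05 s, during which the arm holds its last target.

## Working session

There is one attempt and no reset: what is moved stays moved. The work goes in short steps, each a Python script; the robot and the scene stay as the last script left them, time stands still between calls to the robot, and variables do not carry over. Pictures are saved under pics/ and viewed, and the job is handed in when it is done.

```bash
ls; mkdir -p pics; cat > h.py <<'E'
import numpy as np, cv2
from bench import robot
def K(c):
    f=192/np.tan(np.radians(c["vertical_fov"])/2); return f,c["cx"],c["cy"]
def world(cal,u,v,d):
    f,cx,cy=K(cal); p=np.array([(u-cx)/f*d,(v-cy)/f*d,d]); return np.array(cal["R"]).T@(p-np.array(cal["t"]))
def ray(cal,u,v,z):
    f,cx,cy=K(cal);R=np.array(cal["R"]);c=-R.T@np.array(cal["t"]);d=R.T@np.array([(u-cx)/f,(v-cy)/f,1]); s=(z-c[2])/d[2]; return c+s*d
def snap(n,fn):
    cal=robot.get_calibration(n); im,d=robot.read_camera(n); cv2.imwrite('pics/'+fn+'.png',im); np.savez('pics/'+fn+'.npz',im=im,d=d,R=cal["R"],t=cal["t"],cx=cal["cx"],cy=cal["cy"],vertical_fov=cal["vertical_fov"]); return cal,im,d
E
python3 - <<'E'
from h import *
for n in("side","top","wrist"):
    c,im,d=snap(n,n+'0'); print(n,c); print((d>0).mean())
print(robot.get_clock(),robot.get_ee_rot(),robot.get_force())
E
```

```text
pics
side {'vertical_fov': 47.035226192463526, 'cx': 252.1335835381123, 'cy': 184.88189491909299, 'R': array([[-0.942585  , -0.33393041,  0.00489975],
       [-0.25559703,  0.71187523, -0.65414358],
       [ 0.21495042, -0.61783828, -0.75635453]]), 't': array([0.53522114, 0.19994078, 1.24842361])}
0.9957478841145834
top {'vertical_fov': 43.014707059293784, 'cx': 253.40126821014928, 'cy': 193.7014747788395, 'R': array([[-0.02013748, -0.99968164, -0.01520185],
       [-0.99283076,  0.02178667, -0.1175263 ],
       [ 0.11782009,  0.01272618, -0.99295341]]), 't': array([0.02959641, 0.56083083, 1.42394664])}
0.9960886637369791
wrist {'vertical_fov': 64.4654440044739, 'cx': 258.9530774282143, 'cy': 193.30816050185848, 'R': array([[ 0.39979062, -0.91660403, -0.002123  ],
       [-0.884507  , -0.38639653,  0.26142894],
       [-0.24044714, -0.10263903, -0.96522039]]), 't': array([-0.55006084, -0.03524825,  0.37810005])}
0.9961496988932291
0.15 [-1.37484214  0.90245036 -0.90024359] [-0.22588333 -0.39125905  0.94880624]
```

View pics/top0.png

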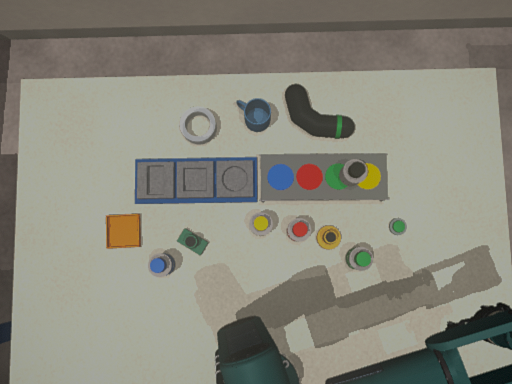

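View pics/side0.png

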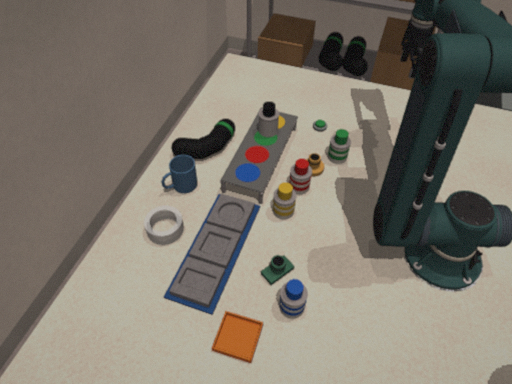

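View pics/wrist0.png

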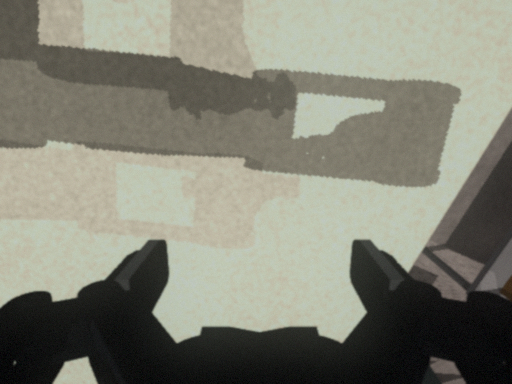

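The top view shows the blue, red, green and yellow discs at about (281,177), (309,177), (337,177) and (370,177). The empty can's cap is at (356,170), and the other caps are blue (158,265), yellow (261,223), red (300,230) and green (363,258). The oblong flange is at (192,241), the brass flange at (330,237), the tray at (124,231) and the button at (398,227). I'll enlarge this view to read the positions more closely.

```bash
python3 - <<'E'
import cv2
im=cv2.imread('pics/top0.png')
cv2.imwrite('pics/topL.png',cv2.resize(im[150:285,95:265],None,fx=4.4,fy=4.4,interpolation=cv2.INTER_CUBIC))
cv2.imwrite('pics/topR.png',cv2.resize(im[145:280,245:415],None,fx=4.4,fy=4.4,interpolation=cv2.INTER_CUBIC))
im=cv2.imread('pics/side0.png')
cv2.imwrite('pics/sideL.png',cv2.resize(im[90:225,215:360],None,fx=4.4,fy=4.4,interpolation=cv2.INTER_CUBIC))
E
```

```text
(no output)
```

View pics/topL.png

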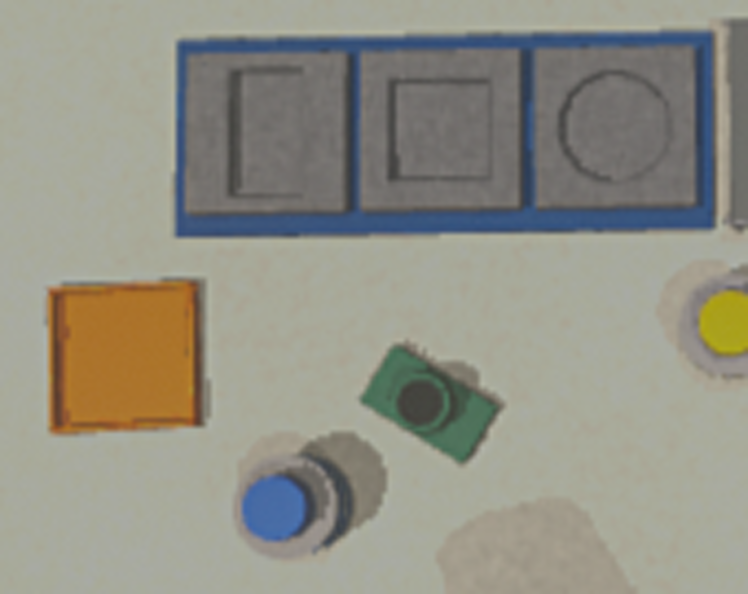

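View pics/topR.png

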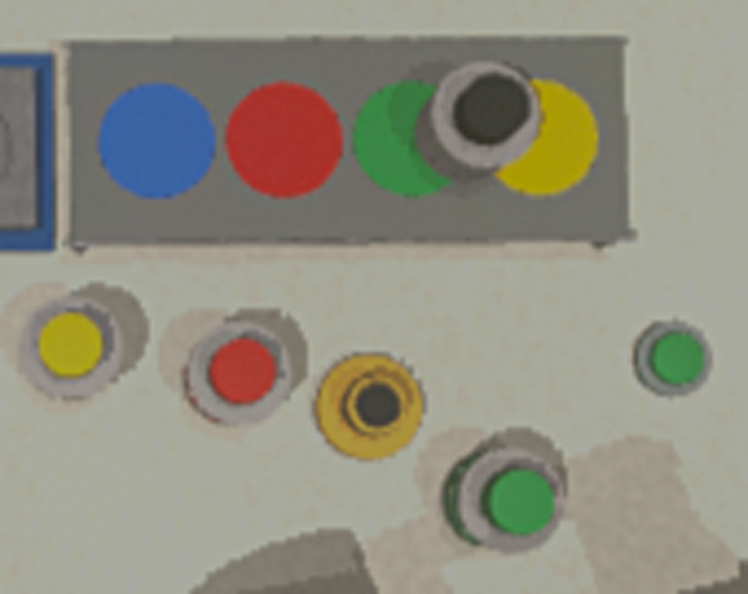

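View pics/sideL.png

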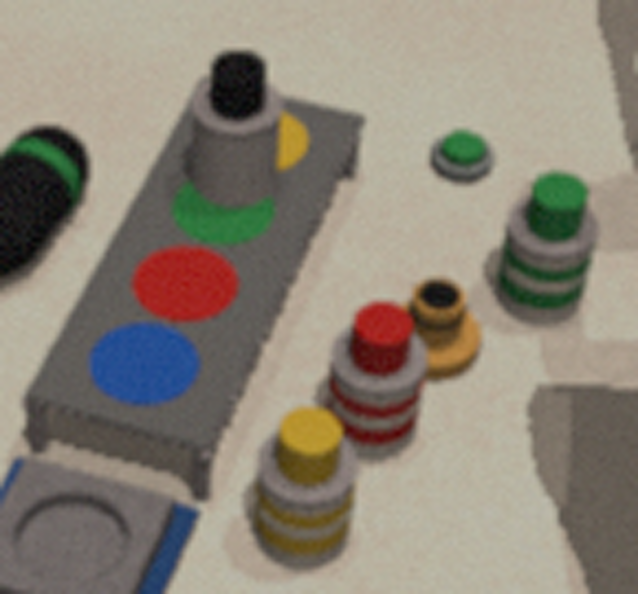

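```bash
cat >> h.py <<'E'
def load(fn):
    z=np.load('pics/'+fn+'.npz'); c={k:z[k] for k in("R","t")}; c.update({k:float(z[k]) for k in("cx","cy","vertical_fov")}); return c,z["im"],z["d"]
def tri(obs):
    A=[];b=[]
    for c,u,v in obs:
        f,cx,cy=K(c);R=np.array(c["R"]);o=-R.T@np.array(c["t"]);d=R.T@np.array([(u-cx)/f,(v-cy)/f,1]);d/=np.linalg.norm(d)
        P=np.eye(3)-np.outer(d,d);A.append(P);b.append(P@o)
    A=np.vstack(A);b=np.concatenate(b);x,r,_,_=np.linalg.lstsq(A,b,rcond=None); return x,np.sqrt(r.sum() if len(r) else 0)
E
python3 - <<'E'
from h import *
np.set_printoptions(precision=4,suppress=True)
T,ti,td=load('top0');S,si,sd=load('side0')
z=lambda p,ox,oy:((p[0]+.5)/4.4-.5+ox,(p[1]+.5)/4.4-.5+oy)
L=lambda *p:z(p,95,150)
Rr=lambda *p:z(p,245,145)
SS=lambda *p:z(p,215,90)
o={'blue':(L(276,508),(294.5,287)),'oblong':(L(424,401),(278,261)),'yellow':(Rr(71,344),SS(310,432)),'red':(Rr(243,371),SS(384,325)),'green':(Rr(521,502),SS(559,193)),'empty':(Rr(492,109),SS(239,66)),'round':(Rr(378,405),SS(440,297)),'d_blue':(Rr(157,140),SS(145,363)),'d_red':(Rr(285,140),SS(186,284)),'button':(Rr(678,358),SS(465,147))}
for k,(a,b) in o.items():
    x,r=tri([(T,*a),(S,*b)]); d=td[int(round(a[1])),int(round(a[0]))]
    print(k,x,'res %.4f'%r,'depth',world(T,*a,d))
for k,p,h in [('d_green',Rr(412,140),.06),('d_yel',Rr(541,138),.06)]: print(k,ray(T,*p,h))
for k,ps,h in [('oblN',[(185,52),(349,50),(347,211),(186,213)],.028),('sqN',[(361,50),(524,48),(524,208),(361,211)],.028),('rdN',[(535,47),(697,46),(698,206),(536,210)],.028),('tray',[(50,290),(198,282),(203,426),(52,432)],.02),('oblF',[(404,343),(503,404),(465,464),(361,398)],.018)]:
    q=np.array([ray(T,*L(*p),h) for p in ps]); print(k,q.mean(0),q[:,:2].round(3).tolist())
    print('  depths',[world(T,*L(*p),td[int(round(L(*p)[1])),int(round(L(*p)[0]))])[2].round(3) for p in [np.mean(ps,0)]])
m=(ti[...,0]<90)
E
```

```text
blue [0.3571 0.2902 0.1045] res 0.0003 depth [0.3575 0.2886 0.1123]
oblong [0.4239 0.2029 0.051 ] res 0.0011 depth [0.4245 0.2023 0.056 ]
yellow [ 0.4691 -0.0023  0.1072] res 0.0007 depth [ 0.4692 -0.0022  0.114 ]
red [ 0.4493 -0.1117  0.1076] res 0.0010 depth [ 0.4498 -0.1111  0.1132]
green [ 0.3634 -0.2848  0.107 ] res 0.0003 depth [ 0.3637 -0.284   0.1104]
empty [ 0.6051 -0.2642  0.1738] res 0.0004 depth [ 0.6055 -0.2651  0.1697]
round [ 0.4272 -0.2046  0.0535] res 0.0012 depth [ 0.428  -0.2041  0.0563]
d_blue [ 0.6065 -0.0629  0.0612] res 0.0014 depth [ 0.6077 -0.0628  0.0597]
d_red [ 0.6051 -0.1485  0.0595] res 0.0009 depth [ 0.6055 -0.1482  0.0615]
button [ 0.4555 -0.414   0.0179] res 0.0017 depth [ 0.4567 -0.414   0.0172]
d_green [ 0.6038 -0.233   0.06  ]
d_yel [ 0.6032 -0.319   0.06  ]
oblN [0.6119 0.3136 0.028 ] [[0.668, 0.37], [0.667, 0.257], [0.556, 0.258], [0.557, 0.369]]
  depths [np.float64(0.016)]
sqN [0.6108 0.1927 0.028 ] [[0.667, 0.249], [0.666, 0.136], [0.555, 0.137], [0.555, 0.249]]
  depths [np.float64(0.013)]
rdN [0.6095 0.0732 0.028 ] [[0.666, 0.128], [0.664, 0.017], [0.554, 0.018], [0.553, 0.129]]
  depths [np.float64(0.007)]
tray [0.4593 0.4113 0.02  ] [[0.506, 0.464], [0.51, 0.362], [0.412, 0.358], [0.41, 0.461]]
  depths [np.float64(0.006)]
oblF [0.4245 0.2015 0.018 ] [[0.465, 0.221], [0.422, 0.154], [0.382, 0.18], [0.428, 0.251]]
  depths [np.float64(0.058)]
```

The two views agree to within 1–2 mm and the heights match the text. All four banded cans are there, plus the brass and oblong flanges; I haven't seen a square one yet. I'll move the empty can first.

```bash
cat >> h.py <<'E'
from scipy.spatial.transform import Rotation as Ro
def ori(th):
    c,s=np.cos(th),np.sin(th); return Ro.from_matrix(np.array([[c,0,-s],[s,0,c],[0,-1,0]])).as_rotvec()
def best(p,th):
    q0=np.array(robot.get_joint_pos());o=[]
    for t in(th,th+np.pi):
        q=robot.ik(p,ori(t))
        if q is not None:o.append((abs(np.array(q)-q0).max()+0.3*abs(q[5]),t))
    return min(o)[1]
def say(*a): print('[%.1f]'%robot.get_clock(),*a,flush=True)
def pick(x,y,z0,dz,th,sq=40,up=0.12,wid=0.085):
    robot.set_gripper(wid); t=best([x,y,z0+dz],th)
    robot.move_to([x,y,z0+dz+up],ori(t)); hit=robot.servo_line([x,y,z0+dz],velocity=0.15,max_force=12)
    say('down',hit,np.round(robot.get_position(),4))
    robot.set_gripper(0.02,sq); say('gap',round(robot.get_finger_gap(),4)); return t
def place(x,y,z,t,up=0.1,slow=0.03,over=0.006,mf=4):
    robot.move_to([x,y,z+up],ori(t)); robot.servo_line([x,y,z+slow],velocity=0.12)
    hit=robot.servo_line([x,y,z-over],velocity=0.025,max_force=mf); say('placed',hit,np.round(robot.get_position(),4)); return hit
def lift(z,v=0.25):
    p=robot.get_position(); robot.servo_line([p[0],p[1],z],velocity=v)
E
python3 - <<'E'
from h import *
t=pick(.605,-.2645,.06,.080,0,up=.06); lift(.29)
c=snap('side','s1')
place(.4593,.4113,.084,best([.4593,.4113,.1],0),up=.14)
robot.set_gripper(.085); lift(.2)
snap('side','s2');snap('top','t2');say()
E
```

```text
[2.6] down False [ 0.6048 -0.2652  0.1404]
[3.1] gap 0.0411
[8.4] placed True [0.4593 0.4112 0.0854]
[9.7]
```

```bash
python3 -c "
import cv2,numpy as np
cv2.imwrite('pics/c2.png',np.hstack([cv2.resize(cv2.imread('pics/t2.png')[80:290,90:420],None,fx=1.2,fy=1.2),cv2.resize(cv2.imread('pics/s2.png'),(336,252))]))"
```

```text
(no output)
```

View pics/c2.png

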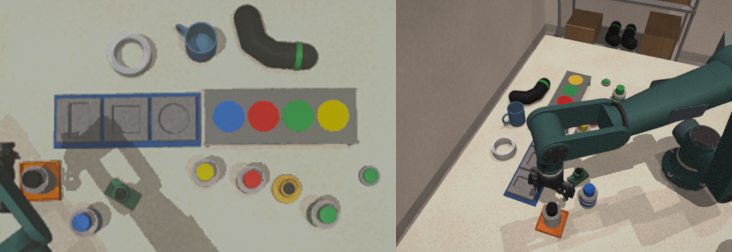

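The empty can stands in the tray at about (40,180) in the combined picture, and all four discs are clear. Next I'll get the disc centres and look at the pockets with the wrist camera from two places.

```bash
python3 - <<'E'
from h import *
np.set_printoptions(precision=4,suppress=True)
T,im,d=load('t2')
h=cv2.cvtColor(im,cv2.COLOR_BGR2HSV)
for n,(a,b) in {'blue':(100,125),'red':(0,8),'green':(45,85),'yellow':(20,35)}.items():
    m=((h[...,0]>=a)&(h[...,0]<=b)&(h[...,1]>120)).astype(np.uint8); 
    m[:150]=0;m[203:]=0;m[:,:262]=0
    k,l,s,c=cv2.connectedComponentsWithStats(m); i=1+s[1:,4].argmax(); print(n,s[i,4],ray(T,*c[i],.06))
C=robot.get_calibration('wrist');R=C["R"];print('cam',-R.T@C["t"]-robot.get_position(),R[2],robot.get_ee_rot())
t=best([.50,.19,.30],0)
p=[.56,.13,.30];robot.move_to(p,ori(best(p,0)));print(np.array(robot.get_joint_pos()),robot.get_ee_rot());C=robot.get_calibration('wrist');print(-C["R"].T@C["t"],C["R"][2])
snap('wrist','w1')
p=[.56,.25,.30];robot.servo_line(p,velocity=.25);snap('wrist','w2');say()
cv2.imwrite('pics/w12.png',np.hstack([cv2.imread('pics/w%d.png'%i) for i in(1,2)])[:,:,:])
cv2.imwrite('pics/w12.png',cv2.resize(cv2.imread('pics/w12.png'),None,fx=.78,fy=.78))
E
```

```text
blue 526 [ 0.6072 -0.0625  0.06  ]
red 545 [ 0.6058 -0.1474  0.06  ]
green 506 [ 0.6048 -0.2324  0.06  ]
yellow 549 [ 0.6037 -0.3174  0.06  ]
cam [0.0004 0.0656 0.1424] [-0.0064 -0.2667 -0.9637] [-1.5761  0.0054  0.0054]
[0.1309 0.1414 1.1781 0.0007 1.8237 0.1298] [-1.5704  0.0003  0.0024]
[0.5592 0.1957 0.4418] [-0.0011 -0.2612 -0.9653]
[11.6]
```

View pics/w12.png

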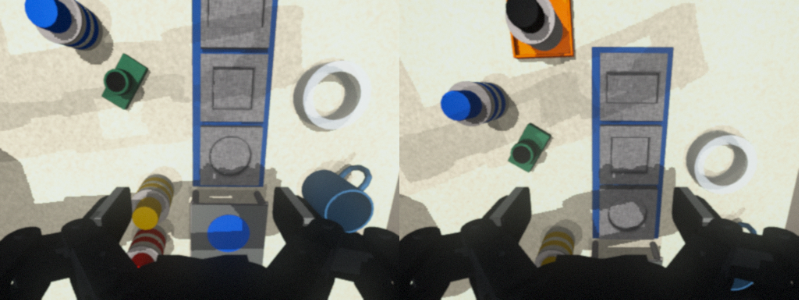

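View pics/t2.png

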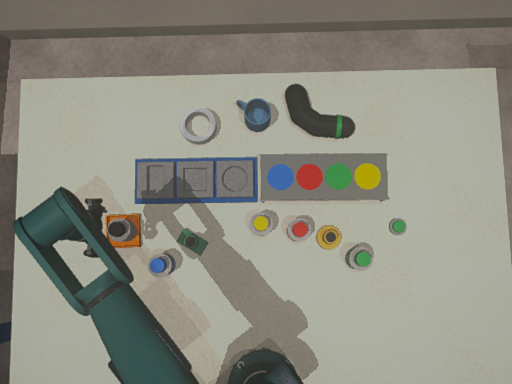

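There is no square flange anywhere on the bench. In the wrist views the round pocket shows at (230,155) on the left and (628,212) on the right, and the oblong pocket at (632,87). I'll enlarge both.

```bash
python3 - <<'E'
import cv2,numpy as np
a=cv2.imread('pics/w1.png')[160:245,235:360];b=cv2.imread('pics/w2.png')[55:160,235:360]
cv2.imwrite('pics/e1.png',cv2.resize(a,None,fx=6,fy=6,interpolation=cv2.INTER_CUBIC));cv2.imwrite('pics/e2.png',cv2.resize(b,None,fx=5.6,fy=5.6,interpolation=cv2.INTER_CUBIC))
E
```

```text
(no output)
```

View pics/e1.png

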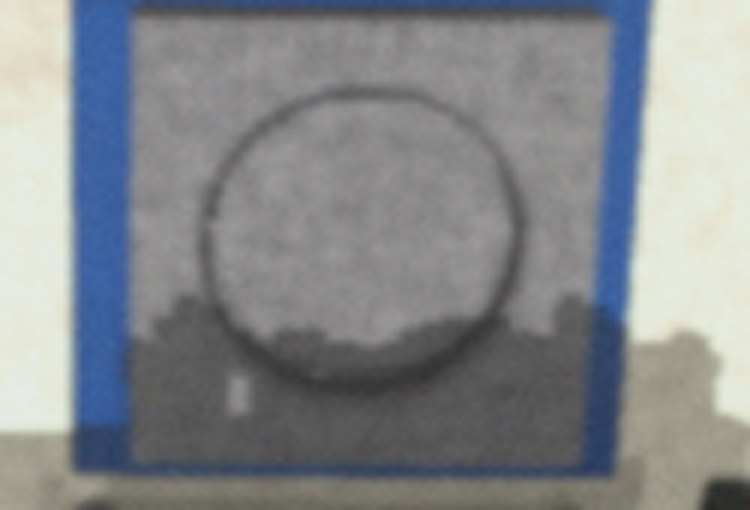

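View pics/e2.png

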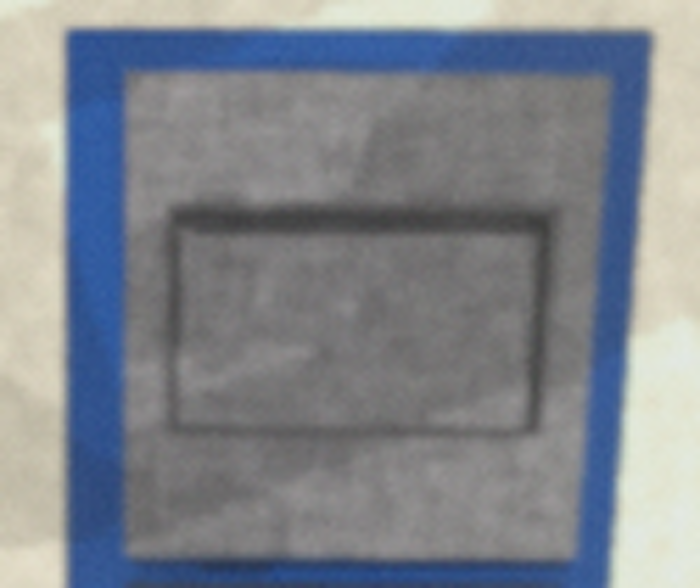

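```bash
python3 - <<'E'
from h import *
np.set_printoptions(precision=4,suppress=True)
W1,_,d1=load('w1');W2,_,d2=load('w2')
f=lambda p,s,ox,oy:((p[0]+.5)/s-.5+ox,(p[1]+.5)/s-.5+oy)
A=lambda p:f(p,6,235,160);B=lambda p:f(p,5.6,235,55)
for n,W,F,ps in [('rd',W1,A,[(132,14),(611,14),(585,467),(130,462)]),('rdpock',W1,A,[(203,238),(522,238),(365,87),(363,388)]),('ob',W2,B,[(125,72),(610,72),(577,558),(125,558)]),('obpock',W2,B,[(168,210),(550,210),(541,432),(170,432)])]:
    q=np.array([ray(W,*F(p),.028)[:2] for p in ps]);print(n,q.mean(0),q.tolist())
    if n[2:]=='pock':
        u=np.mean([F(p) for p in ps],0);dd=d1 if W is W1 else d2;print(world(W,*u,dd[int(u[1]),int(u[0])]))
E
```

```text
rd [0.6102 0.073 ] [[0.5553788727669157, 0.12829134341148543], [0.6646791618318368, 0.12851303161619654], [0.6659334980906031, 0.01706462071796025], [0.5548613241549163, 0.018106586064081776]]
rdpock [0.6099 0.0748] [[0.5721120588003648, 0.075074291050372], [0.6473305632197396, 0.07524249018835455], [0.6091180678161742, 0.1114302345480005], [0.6110788279788972, 0.037477105931397026]]
[0.6117 0.0709 0.013 ]
ob [0.6112 0.3124] [[0.5562843932129518, 0.3674049502982645], [0.6660209565048822, 0.3675656460332578], [0.6662065655450549, 0.25744251853403705], [0.5562585849279609, 0.25726636595302055]]
obpock [0.6108 0.3126] [[0.5662047255962573, 0.33774140246396933], [0.6543851484466642, 0.3378738054374528], [0.655526027061662, 0.2875337590237774], [0.5670041314127969, 0.28739526838786006]]
[0.6127 0.313  0.0128]
```

The wrist and top views of the pockets agree within about 1 mm. For the cans I'll hover first, re-detect the cap with the wrist camera in case it was knocked, then pick and place.

```bash
cat >> h.py <<'E'
HUE={'blue':(100,125),'red':(0,8),'green':(45,85),'yellow':(20,35)}
CAN={'blue':(.3571,.2902),'yellow':(.4691,-.0023),'red':(.4493,-.1117),'green':(.3634,-.2848)}
DISC={'blue':(.6072,-.0625),'red':(.6058,-.1478),'green':(.6045,-.2327),'yellow':(.6037,-.3178)}
def capfind(n,cam,fn,z=.11,tol=.013,near=None,rmax=.1):
    c,im,d=snap(cam,fn);h=cv2.cvtColor(im,cv2.COLOR_BGR2HSV);a,b=HUE[n]
    m=(h[...,0]>=a)&(h[...,0]<=b)&(h[...,1]>110)&(h[...,2]>50)
    v,u=np.nonzero(m)
    f,cx,cy=K(c);dd=d[v,u];P=np.stack([(u-cx)/f*dd,(v-cy)/f*dd,dd],1);P=(P-c["t"])@c["R"]
    k=abs(P[:,2]-z)<tol
    if near is not None:k&=np.hypot(*(P[:,:2]-near).T)<rmax
    P=P[k]
    if len(P)<30:return None,len(P)
    (x,y)=np.median(P[:,:2],0); u0,v0=u[k],v[k]
    q=ray(c,u0.mean(),v0.mean(),z); return q[:2],len(P)
def docan(n,dz=.080):
    p=np.array(CAN[n]); robot.set_gripper(.085)
    t=best([*p,.2],0); robot.move_to([*p,.29],ori(t))
    q,k=capfind(n,'wrist','f_'+n,near=p); say(n,'known',p,'seen',q,k)
    if q is None or np.hypot(*(q-p))>.012: return False
    robot.servo_line([*q,.15],velocity=.25); pick(*q,0,dz,t,up=.04)
    g=robot.get_finger_gap()
    if not .036<g<.046: say('bad grip');return False
    pz=robot.get_position()[2]
    lift(.29); D=DISC[n]; t2=best([*D,.2],0)
    robot.move_to([*D,.29],ori(t2)); ok=place(*D,.06+pz,t2,up=.06,slow=.02)
    robot.wait(.1); robot.set_gripper(.085); lift(.27); say(n,'ok',ok); return True
E
python3 - <<'E'
from h import *
np.set_printoptions(precision=4,suppress=True)
docan('yellow')
E
```

```text
[12.9] yellow known [ 0.4691 -0.0023] seen [ 0.4686 -0.0025] 1142
[14.5] down False [ 0.469  -0.0026  0.0808]
[15.0] gap 0.041
[18.9] placed True [ 0.6035 -0.3176  0.1413]
[20.2] yellow ok True
```

```bash
python3 - <<'E'
from h import *
snap('side','s3')
E
```

```text
(no output)
```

View pics/s3.png

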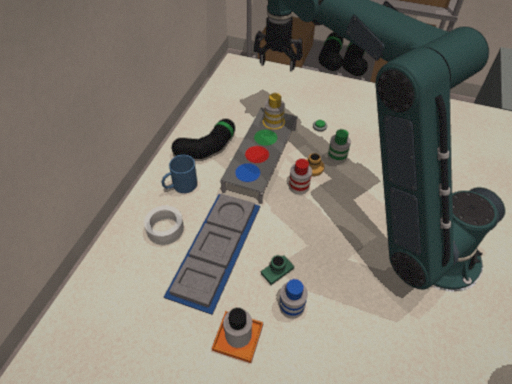

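View pics/f_yellow.png

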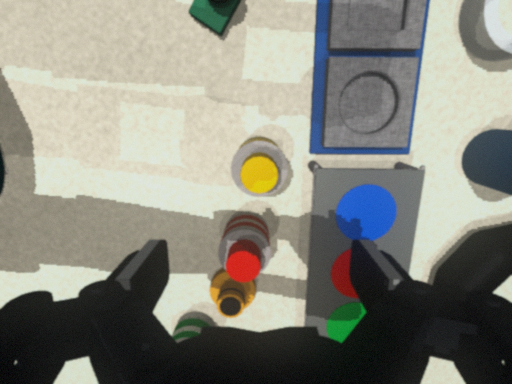

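The yellow can stands on its disc (side view, about (274,112)), and the wrist view had its cap at (260,175). I'll do the other three the same way.

```bash
python3 - <<'E'
from h import *
np.set_printoptions(precision=4,suppress=True)
for n in('green','red','blue'):
    if not docan(n): break
p=[.42,.20,.29];robot.move_to(p,ori(best(p,0)))
snap('side','s4');snap('top','t4');snap('wrist','w4');say()
cv2.imwrite('pics/c4.png',np.vstack([np.hstack([cv2.resize(cv2.imread('pics/%s4.png'%i),(395,296)) for i in x]) for x in('st','wt')])[:,:])
E
```

```text
[21.5] green known [ 0.3634 -0.2848] seen [ 0.3636 -0.2862] 1046
[23.1] down False [ 0.3639 -0.2865  0.0809]
[23.6] gap 0.0406
[27.2] placed True [ 0.6043 -0.2324  0.1413]
[28.5] green ok True
[29.6] red known [ 0.4493 -0.1117] seen [ 0.4499 -0.1124] 1140
[31.1] down False [ 0.4502 -0.1125  0.0809]
[31.6] gap 0.0407
[35.0] placed True [ 0.6055 -0.1476  0.1413]
[36.3] red ok True
[38.4] blue known [0.3571 0.2902] seen [0.357  0.2901] 1118
[40.0] down False [0.3573 0.2903 0.0809]
[40.4] gap 0.0409
[44.7] placed True [ 0.6069 -0.0625  0.1414]
[46.0] blue ok True
[47.4]
```

View pics/c4.png

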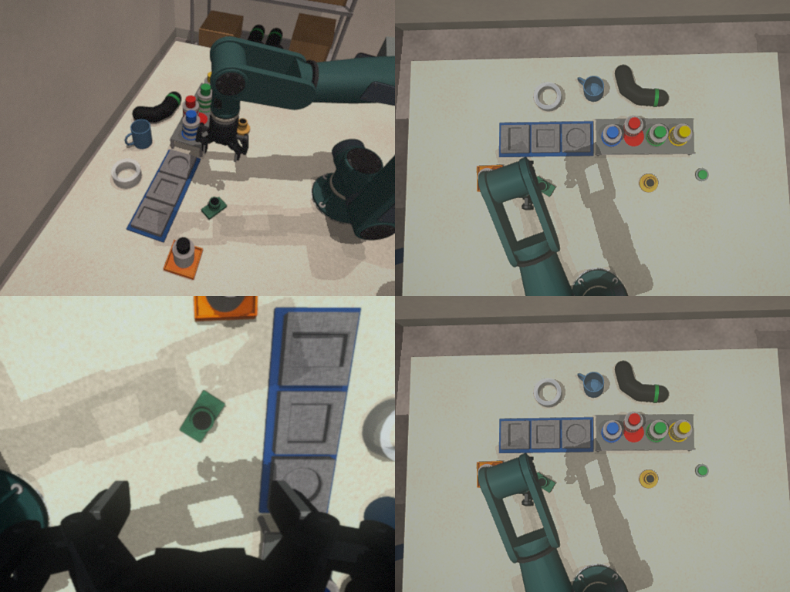

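View pics/w4.png

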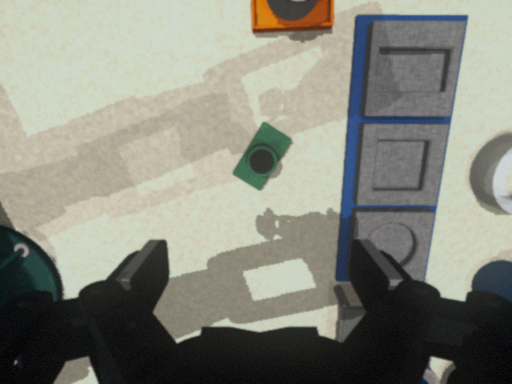

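The red can was knocked back (+x) after I placed it: in the top view it sits off its red disc at about (634,127). I'll put it back later. The oblong flange is unmoved; I'll enlarge it now while I'm above it.

```bash
python3 - <<'E'
import cv2
cv2.imwrite('pics/e4.png',cv2.resize(cv2.imread('pics/w4.png')[110:205,215:315],None,fx=6,fy=6,interpolation=cv2.INTER_CUBIC))
E
```

```text
(no output)
```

View pics/e4.png

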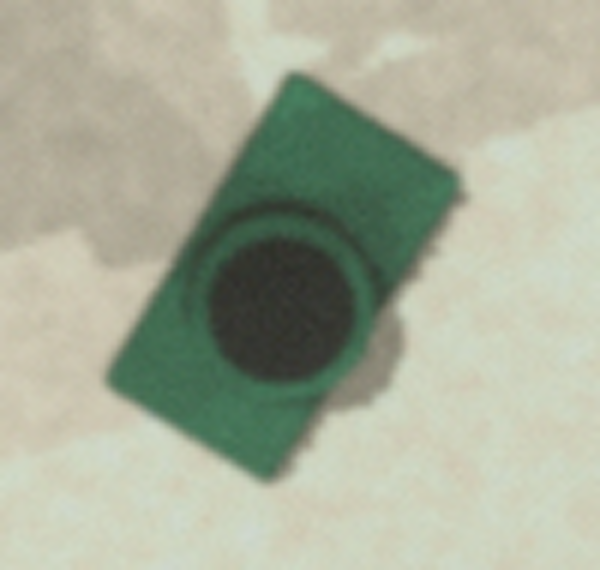

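```bash
cat >> h.py <<'E'
def dblgrip(p,phi,zt=.024):
    for th in(phi+np.pi/2,phi):
        robot.set_gripper(.085); t=best([*p,zt],th); robot.move_to([*p,zt+.07],ori(t))
        hit=robot.servo_line([*p,zt],velocity=.12,max_force=12); robot.set_gripper(.02,25 if th!=phi else 40)
        say('grip',hit,round(robot.get_finger_gap(),4),np.round(robot.get_position(),4))
        if th!=phi: robot.set_gripper(.085); lift(zt+.07)
    return t
E
python3 - <<'E'
from h import *
np.set_printoptions(precision=4,suppress=True)
W,_,_=load('w4');F=lambda p:((p[0]+.5)/6-.5+215,(p[1]+.5)/6-.5+110)
q=np.array([ray(W,*F(p),.018)[:2] for p in[(292,72),(460,180),(272,482),(107,378)]])
c=q.mean(0);s=ray(W,*F((282,310)),.055)[:2]
e=(q[0]-q[3])+(q[1]-q[2]);phi=np.arctan2(e[1],e[0]);print(c,s,np.degrees(phi),np.linalg.norm(e)/2,np.linalg.norm(q[1]-q[0]))
p=(c+s)/2
t=dblgrip(p,phi)
z=robot.get_position()[2]; lift(.12)
N=np.array([.6113,.313]); psi=-.006
# keep the same finger assignment: rotate t by (psi-phi) mod pi
tt=best([*N,.1],psi); robot.move_to([*N,.12],ori(tt))
hit=robot.servo_line([*N,z+.014+.022],velocity=.12)
hit=robot.servo_line([*N,z+.014-.003],velocity=.02,max_force=6);say('hit',hit,robot.get_position(),'expect',z+.014)
snap('side','s5')
E
```

```text
[0.4236 0.2036] [0.4234 0.2031] 58.56715564127125 0.08120374428024076 0.044504389532283826
[49.6] grip False 0.0392 [0.4239 0.2036 0.0248]
[53.4] grip False 0.039 [0.4243 0.2037 0.0249]
[56.6] hit True [0.6111 0.313  0.039 ] expect 0.03893636373470113
```

It went down to exactly the seated height. I'll release it and do the round flange.

```bash
python3 - <<'E'
from h import *
np.set_printoptions(precision=4,suppress=True)
robot.set_gripper(.085); lift(.29)
snap('wrist','w6')
p=np.array([.4276,-.2043]);t=best([*p,.2],np.pi/2*0); robot.move_to([.45,-.19,.29],ori(t))
snap('wrist','w7');snap('side','s7');snap('top','t7');say()
cv2.imwrite('pics/e6.png',cv2.resize(cv2.imread('pics/w6.png'),(512,384)))
E
```

```text
[60.4]
```

View pics/w6.png

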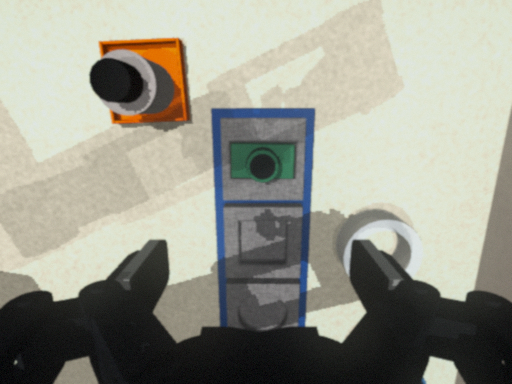

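View pics/w7.png

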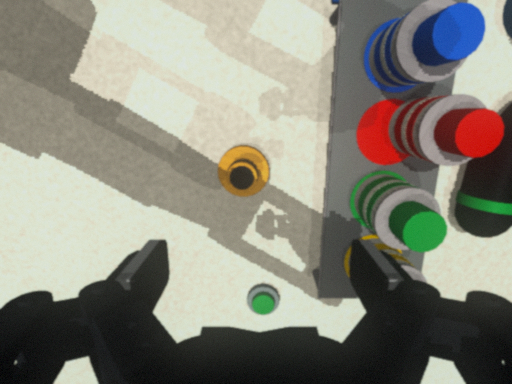

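View pics/t7.png

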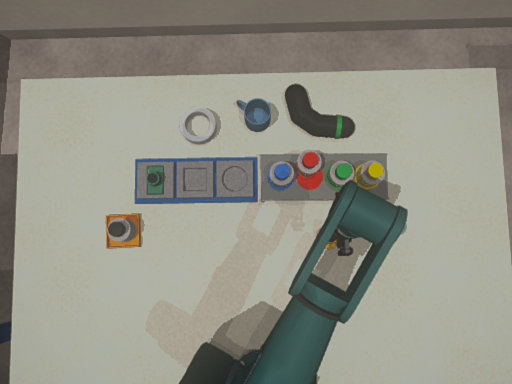

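The oblong flange sits in its pocket (w6, about (262,160)), the brass flange's hole is at (242,176) in w7, and the red can leans out of line at (472,132).

```bash
python3 - <<'E'
from h import *
np.set_printoptions(precision=4,suppress=True)
W,_,_=load('w7');T,_,_=load('t7');p=ray(W,241.5,176.5,.055)[:2];print('round',p)
print('red',tri([(W,472,132),(T,310.3,160)]))
t=dblgrip(p,np.pi/2 if False else 0.0)
z=robot.get_position()[2]; lift(.12)
N=np.array([.6100,.0742]); tt=best([*N,.1],0)
robot.move_to([.45,.074,.14],ori(tt)); robot.servo_line([*N,.12],velocity=.25)
robot.servo_line([*N,z+.014+.022],velocity=.12)
hit=robot.servo_line([*N,z+.014-.003],velocity=.02,max_force=6);say('hit',hit,robot.get_position(),'expect',z+.014)
E
```

```text
round [ 0.428 -0.205]
red (array([ 0.6356, -0.1419,  0.1627]), np.float64(0.0003498942366049189))
[63.2] grip False 0.0394 [ 0.4284 -0.2051  0.0248]
[67.0] grip False 0.0393 [ 0.4287 -0.2054  0.0249]
[71.0] hit True [0.6098 0.0742 0.039 ] expect 0.038915408867579944
```

The round flange is also down at seated height. I'll release it and set the red can back on its disc.

```bash
python3 - <<'E'
from h import *
np.set_printoptions(precision=4,suppress=True)
robot.set_gripper(.085); lift(.34)
p=np.array([.6356,-.1425]);t=best([*p,.2],0); robot.move_to([*p,.34],ori(t))
q,k=capfind('red','wrist','f_red2',z=.17,near=p,rmax=.06);say(q,k)
snap('side','s8')
E
```

```text
[73.8] [ 0.637  -0.1415] 1208
```

View pics/f_red2.png

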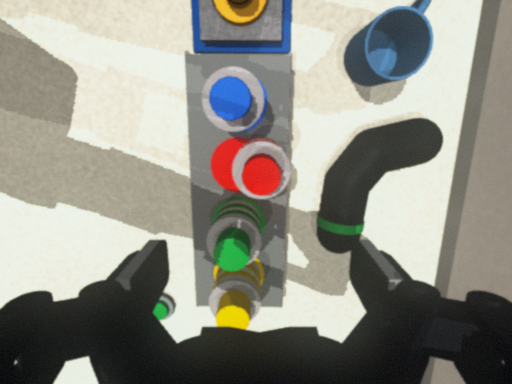

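View pics/s8.png

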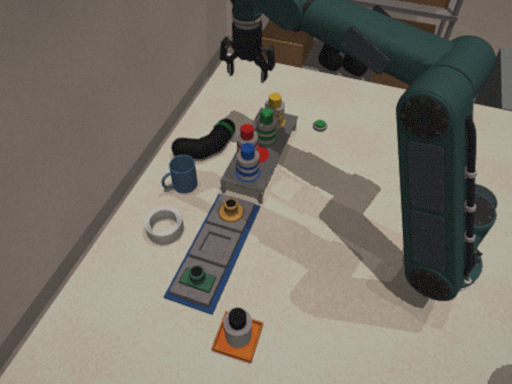

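The red can is upright at (0.637,-0.1415), about 32 mm off its disc. I'll regrasp it and move it over.

```bash
python3 - <<'E'
from h import *
np.set_printoptions(precision=4,suppress=True)
q=[.637,-.1415]; t=best([*q,.2],0)
robot.servo_line([*q,.20],velocity=.25); pick(*q,.06,.080,t,up=.04)
pz=robot.get_position()[2]; D=DISC['red']
robot.servo_line([*q,pz+.05],velocity=.15); robot.servo_line([*D,pz+.05],velocity=.1)
place(*D,pz,t,up=.04,slow=.02); robot.wait(.1); robot.set_gripper(.085); lift(.34)
p=[.4558,-.414]; robot.move_to([*p,.2],ori(best([*p,.2],0))); robot.set_gripper(0.0)
snap('side','s9');snap('top','t9');snap('wrist','w9');say()
E
```

```text
[75.5] down False [ 0.6369 -0.1415  0.1401]
[76.0] gap 0.0409
[78.3] placed True [ 0.6056 -0.1477  0.1415]
[82.0]
```

View pics/t9.png

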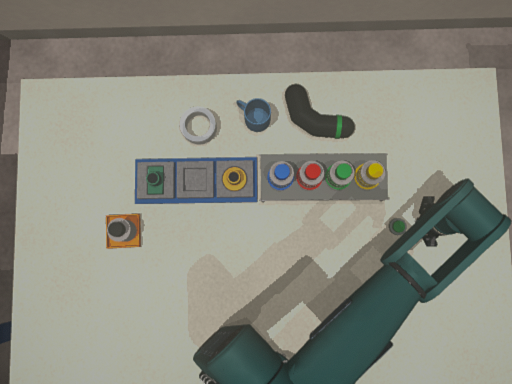

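View pics/s9.png

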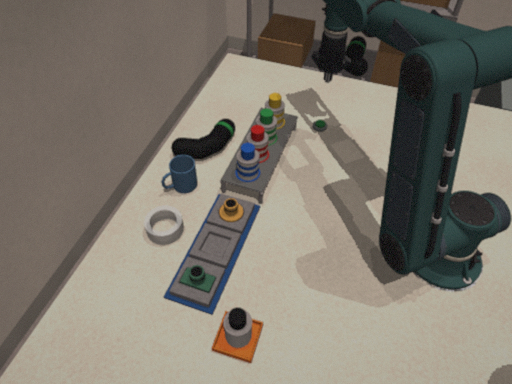

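View pics/w9.png

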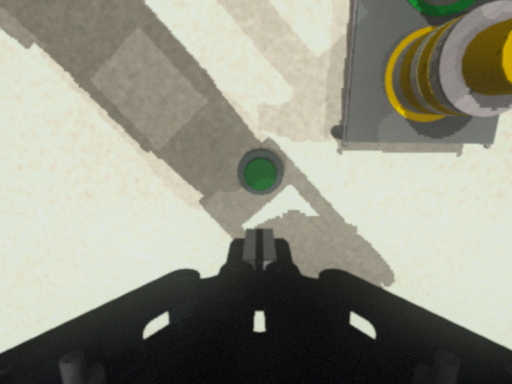

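All four cans look upright on their discs, and both flanges are in their pockets. I'll check the numbers before pressing.

```bash
python3 - <<'E'
from h import *
np.set_printoptions(precision=4,suppress=True)
T,im,d=load('t9');h=cv2.cvtColor(im,cv2.COLOR_BGR2HSV)
for n,(a,b) in HUE.items():
    m=((h[...,0]>=a)&(h[...,0]<=b)&(h[...,1]>110));v,u=np.nonzero(m)
    P=np.array([world(T,x,y,d[y,x]) for x,y in zip(u,v)]);k=abs(P[:,2]-.17)<.015
    q=ray(T,u[k].mean(),v[k].mean(),.17);print(n,k.sum(),q,'off mm',1000*(q[:2]-DISC[n]),np.median(P[k,2]))
W,_,wd=load('w9');print('btn',ray(W,261,173,.018),world(W,261,173,wd[173,261]))
for n,u,v in[('obl',155,179),('rnd',234,178),('empty',119.5,229.5)]:print(n,world(T,u,v,np.median(d[int(v)-1:int(v)+2,int(u)-1:int(u)+2])))
# foot tops of flanges vs block tops
for n,x,y in[('obl +x end',.611+.031,.313),('obl -x end',.611-.031,.313),('rnd -x',.610-.028,.0742),('rnd +x',.638,.0742),('block',.611,.265),('block',.61,.12)]:
    f,cx,cy=K(T);pc=T["R"]@np.array([x,y,.03])+T["t"];u,v=cx+f*pc[0]/pc[2],cy+f*pc[1]/pc[2];print(n,world(T,u,v,np.median(d[int(round(v))-1:int(round(v))+2,int(round(u))-1:int(round(u))+2]))[2].round(4))
E
```

```text
blue 177 [ 0.6049 -0.0622  0.17  ] off mm [-2.2956  0.2712] 0.17047098769325197
red 187 [ 0.604  -0.1457  0.17  ] off mm [-1.8232  2.0503] 0.170578048928274
green 168 [ 0.6031 -0.2299  0.17  ] off mm [-1.4178  2.8299] 0.1709263557709919
yellow 195 [ 0.6018 -0.3143  0.17  ] off mm [-1.8917  3.5145] 0.1697285927616073
btn [ 0.4574 -0.4144  0.018 ] [ 0.4574 -0.4135  0.0227]
obl [0.6067 0.3051 0.0703]
rnd [0.6045 0.0732 0.0701]
empty [0.4588 0.3957 0.1123]
obl +x end 0.0333
obl -x end 0.0318
rnd -x 0.0309
rnd +x 0.0369
block 0.0291
block 0.0266
```

```bash
python3 - <<'E'
from h import *
np.set_printoptions(precision=4,suppress=True)
T,im,d=load('t9');s=im.max(2)
v,u=np.nonzero(s<75);k=(u>100)&(u<145)&(v>210)&(v<250);u,v=u[k],v[k]
P=np.array([world(T,x,y,d[y,x]) for x,y in zip(u,v)]);k=abs(P[:,2]-.114)<.012;print('empty',k.sum(),ray(T,u[k].mean(),v[k].mean(),.114))
B=[.4567,-.4142]; robot.servo_line([*B,.06],velocity=.15)
f0=robot.get_force();hit=robot.servo_line([*B,.006],velocity=.02,max_force=12);robot.wait(.2)
say(hit,robot.get_position(),robot.get_force()-f0)
snap('side','s10')
robot.servo_line([*B,.15],velocity=.1)
p=[.35,-.42,.3];robot.move_to(p,ori(best(p,0)));snap('side','s11');snap('top','t11');say(robot.get_force())
E
```

```text
empty 165 [0.4606 0.4054 0.114 ]
[85.3] True [ 0.4567 -0.4142  0.0161] [-1.5601  0.6526  5.0157]
[87.7] [ 0.573  -0.4235 -0.3123]
```

View pics/s10.png

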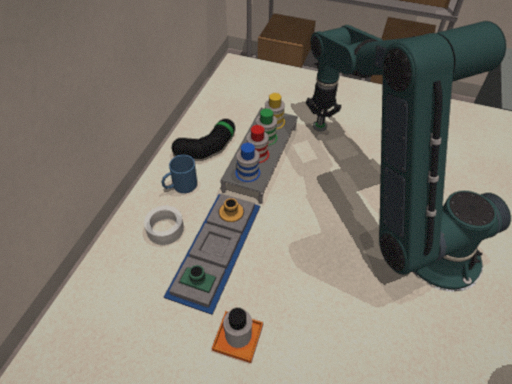

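View pics/t11.png

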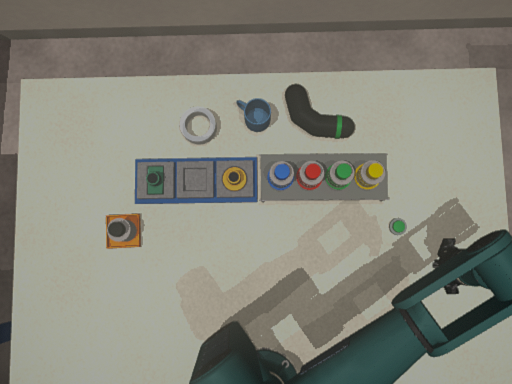

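View pics/s11.png

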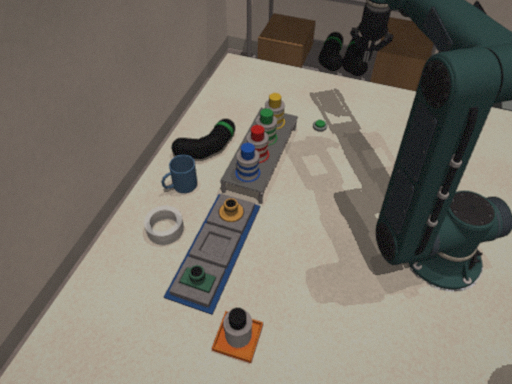

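The held force read 5 N at z=16.1 mm, which doesn't prove a full press. I'll press again in steps and log force against depth.

```bash
python3 - <<'E'
from h import *
np.set_printoptions(precision=4,suppress=True)
B=[.4567,-.4142]; robot.move_to([*B,.12],ori(best([*B,.1],0))); robot.servo_line([*B,.035],velocity=.1);robot.wait(.2);f0=robot.get_force()
for z in np.arange(.026,.008,-.001):
    robot.servo_line([*B,z],velocity=.02);robot.wait(.05);f=(robot.get_force()-f0)[2];print(round(z,4),robot.get_position()[2].round(4),f.round(2))
    if f>20:break
robot.wait(.1);robot.servo_line([*B,.12],velocity=.1)
p=[.35,-.42,.3];robot.move_to(p,ori(best(p,0)));robot.wait(.3);snap('side','s12');snap('top','t12');say(robot.get_force())
a,b=cv2.imread('pics/t11.png'),cv2.imread('pics/t12.png');print(cv2.absdiff(a,b)[80:250,100:390].max(),cv2.absdiff(a,b)[80:250,100:390].mean())
E
```

```text
0.026 0.026 0.41
0.025 0.025 0.16
0.024 0.0239 -0.23
0.023 0.0229 -0.01
0.022 0.0221 0.71
0.021 0.0213 0.99
0.02 0.0202 2.66
0.019 0.0192 2.91
0.018 0.0182 3.49
0.017 0.0172 4.06
0.016 0.0162 4.58
0.015 0.0161 8.54
0.014 0.016 12.33
0.013 0.0159 15.6
0.012 0.0158 18.47
0.011 0.0158 22.0
[97.5] [-0.6857  0.7431 -0.1857]
15 0.6138742393509128
```

The button touches at about 22 mm and bottoms out at 16 mm, so it gets its full 6 mm of travel, and the scene is unchanged after the press. Handing in.

```bash
python3 - <<'E'
from h import *
robot.job_done(); say('done')
E
```

```text
the job is handed in; nothing more can be done
the job is handed in; nothing more can be done
```

I finished every step and handed the job in at about 98 s of the 210 s. `job_done` gives no verdict, so these results rest on my own checks.

- **What was there:** all four banded cans, plus the round and oblong flanges. I saw no square flange, so its pocket stays empty.
- **Empty can:** it went into the returns tray first. The last check put it about 6 mm from the tray's centre, and it looked upright in the pictures.
- **Banded cans:** the last top view put each one within 4 mm of its disc's centre, with cap tops at 170–171 mm as expected. The red can was knocked about 32 mm off its disc after I had placed it, so I regrasped it and put it back.
- **Flanges:** both went down to within 0.1 mm of the expected seated height, and their spigot tops read about 70 mm against the expected 69 mm. One height reading on the round foot was 37 mm against 31–33 mm at the other points. I put that down to the nearby spigot edge and did not look further.
- **Button:** after the first press, the force reading left me unsure it had gone fully down. I pressed again in steps: it touched at 22 mm and stopped at 16 mm, the full 6 mm of travel. Then I let go and backed the arm clear.
- **Bystanders:** the mug, elbow and tape look unmoved in the pictures. The bench looked the same before and after the second press.

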